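# Turn the ball dish to the switch housing

## Robot

A 7-joint arm with a two-finger parallel gripper is mounted at the origin on the work surface. World frame = base frame: x ahead of the robot, y to its left, z up, the work surface at z = 0. Lengths are in m, angles in rad, forces in N, time in s.
With the tool pointing down it reaches from about 0.425 to 1.025 m from the base axis. Payload 9.4 kg.
Tool frame: the origin (TCP) lies at the very end of the fingers, on their centre line; the grasp point (between the pads) lies 19 mm behind it (manip.grip_point_offset is the distance from the TCP to the grasp point, in m); z points along the fingers, y is the line along which they close (so a half turn about z gives the same grasp; the last joint's range is limited). The gripper opens to 85 mm and grips with 20 to 120 N. Pads are 22 mm wide; open, the fingers measure 114 mm over their backs; the gripper's body (76 mm by 85 mm) begins 54 mm behind the grasp point. The pads swing forward as they close: fully open they stand 13 mm farther back than shut.
Start: joints at [1.184, 0.599, -0.003, 1.599, 0.002, 0.943, -0.08], TCP at [0.221, -0.69, 0.231] pointing down, gripper open.
Joint ranges: [-2.57, 2.57], [-0.35, 1.97], [-1.29, 1.29], [0.11, 2.56], [-1.05, 4.19], [0.11, 1.86], [-2.63, 2.63]. Speed limits (rad/s): [2.22, 2.22, 3.01, 3.01, 3.14, 3.14, 3.14].

## Interface

Orientations are given as [roll, pitch, yaw] about the fixed x, y, z axes, in that order (R = Rz(yaw) Ry(pitch) Rx(roll)).
In Python, from cell import manip, optics, order gives the robot as it stands.
- The arm moves only by the shell command python3 -m creep 'ROWS' [FORCE]. ROWS is text: rows parted by semicolons, each of 7 numbers parted by spaces: the shift along the tool's x, y, z in units of 30 mm (1.0 is 30 mm), then the turn, a rotation vector about the tool's x, y, z in degrees, then the closure, from 0 (fully open) to 1 (shut). In form: x y z rx ry rz jaw; .... A call has 1 to 20 rows; each row is the pose to reach, as a shift and turn from the pose commanded when the call began, along the tool's axes at that moment; what a row does not reach only later rows make up. A row lasts 1/12 s, in which the tool goes at most 41.7 mm and 7.16 degrees, less where a joint would pass 70% of its speed; a pose out of reach is approached as far as the arm can. A call with a gripper value outside its range is refused whole. The fingers move at their own pace and stop on an object; FORCE is the grip in N (left out, the last holds). Time passes only in rows, so rows that repeat a pose let the fingers close. It gives the time, the measured TCP pose, the force, the opening and the grip force at its end, in the units of the state.
- manip.state(): the state, without advancing time (a new reading comes with each control period).
- optics.camera(name): name is "side" or "top" or "wrist"; returns the picture (420x560x3 uint8, blue, green, red); there is no depth.
- optics.camera_model(name): a dict with "vfov" (degrees; the focal length in pixels is half the picture's height over the tangent of half this angle, whatever the lens; pixels are square), "cx", "cy" (the principal point, pixels), "cam_to_world" (4x4, takes a point from camera to world coordinates). Camera axes: x right, y up, looking along -z (the intrinsics and any distortion apply to the point x, -y, -z); pixel columns grow to the right and rows downward; lengths in m; the calibration is good to about 2 mm. A picture is of the moment at which its call begins: read the wrist's pose just before it. camera_model takes no time and is no camera call; for the wrist camera it gives the pose at the moment of the call.
- order.finish_job(): hands the job in; it is judged then, once.
The state is a dict: "time_s": time; "joint_pos": joint angles; "dq": joint speeds; "joint_efforts": joint torques, N m; "eef_pos": TCP position; "eef_rot": TCP orientation; "force": force on the tool from outside, world axes, zero at the start; "moment": the same for the moment, N m; "width": finger opening in m; "finger_force": force on a finger pad.
Only numpy, scipy, OpenCV 4.12 (cv2) and the standard library are available. Lean on these libraries where they do the work, as an engineer would, in place of code of your own. Each camera call takes 0.05 s, during which the arm holds its last target. There are 200 camera calls.

## Task

Take the ball dish by its bail and lift it straight up, about 4 cm clear of its pedestal; then, keeping it over the pedestal, turn it smoothly a quarter turn so that its orange flag points at the blue switch housing, going directly there and not by way of the white carrier. Keep the dish level and the brass ball in the middle of it all the while, and touch nothing else. Finish still holding the dish there, level and still, about 4 cm above the pedestal with the flag at the blue housing.

Things in the scene. Friction and masses are not known exactly. Their poses are not given: they have to be found in the camera images.
- stand: fixed grey check stand: base bar 130 (x) x 310 (y) x 12 mm high carrying in its middle a round dark steel pedestal, 84 mm across, top 32 mm above the bench. Origin: on the bench under the pedestal's axis; z up; the two stations lie 125 mm out along its +y and -y
- housing: translucent blue switch housing fixed on one end of the stand's base bar (which end varies), 40 x 28 mm (foot 48 x 34 x 4 mm) and 72 mm tall, its top 84 mm above the bench, with a red eye in the faces towards and away from the pedestal, 70 mm above the bench. Origin: centre of its underside, 12 mm above the bench, 125 mm from the pedestal's axis
- carrier: white plastic jumper strip carrier with brass strips, fixed on the other end of the base bar, 44 x 24 mm (foot 48 x 34 x 4 mm) and 60 mm tall. Origin: centre of its underside, 12 mm above the bench, 125 mm from the pedestal's axis
- dish: loose aluminium ball dish, about 0.22 kg, 120 mm across, rim 22 mm high, flat foot 72 mm across resting on the pedestal, with an arched bail over it like a basket handle and an orange flag sticking out of the rim along its +x. Origin: centre of the foot's underside, z up. It starts with the flag at right angles (to within 7 degrees) to the line of the two stations
- bail (a point): middle of the bail's black flat-sided crossbar, on the dish's axis, 86 mm above the dish's origin. The bar runs along the dish's y, 124 mm long between two posts, 12 mm thick in x, 16 mm high (78 to 94 mm above the origin): grip it from above at its middle, fingers closing along the dish's x
- flag (a point): outer end of the dish's orange flag, 88 mm from the dish's axis along its +x, 18 mm above its origin (flag 20 mm wide, 4 mm thick)
- bowl (a point): where the ball's centre lies when centred: on the dish's axis, 20 mm above its origin. The floor is a shallow cone falling to the centre at about 6 degrees, so the ball stays in the middle only while the dish is within about 5 degrees of level and is moved smoothly
- ball_center (a point): centre of the loose 20 mm brass ball, 33 g, lying in the middle of the dish
- canister: bystander, leave alone: screw-top aluminium canister, 58 mm across, 85 mm tall; origin at its underside
- ferrite: bystander, leave alone: squat black ferrite ring core, 48 mm across, 22 mm tall; origin at its underside
- bracket: bystander, leave alone: zinc-plated steel angle bracket, 50 x 60 x 50 mm; origin at its underside
Not all that is in view belongs to the job. Leave any pink look-alike of the dish alone.

How it is judged:
By the outcome, as a careful person would: the job done as asked, in the order asked, and still so for the second after the job is handed in, while the arm keeps its last pose, push and grip.
It also fails if it takes over 34 s, if anything falls off the work surface, if the arm or the gripper's body presses on something with over 40 N, if the wrist force passes 120 N, or if a joint passes its speed limit or range.

## Working session

There is one attempt and no reset: what is moved stays moved. The work goes in short steps, Python scripts to look and compute and a shell command to move; the robot and the scene stay as the last step left them, time stands still between calls to the robot, and variables do not carry over. Pictures are saved under pics/ and viewed, at most 10 in all, crops included, and the job is handed in when it is done.

```bash
mkdir -p pics; ls; cat > h.py <<'E'
import numpy as np,cv2
from cell import manip,optics,order
def save(n,f):
    im=optics.camera(n); cv2.imwrite(f,im); return im
E
python3 - <<'E'
from h import *
for n in("side","top"):
    save(n,f"pics/{n}0.png"); m=optics.camera_model(n); print(n,{k:(np.round(v,3).tolist() if k=="cam_to_world" else v) for k,v in m.items()})
s=manip.state();print(s)
E
```

```text
pics
side {'vfov': 54.28384559607946, 'cx': 276.6092997615961, 'cy': 210.89478352863975, 'cam_to_world': [[-0.797, 0.288, -0.53, -0.13], [-0.603, -0.406, 0.686, 0.842], [-0.017, 0.867, 0.498, 0.716], [0.0, 0.0, 0.0, 1.0]]}
top {'vfov': 48.01737906386892, 'cx': 282.09035412654003, 'cy': 217.71559176420513, 'cam_to_world': [[-0.006, 0.99, -0.144, 0.364], [-1.0, -0.005, 0.007, 0.015], [0.006, 0.144, 0.99, 1.217], [0.0, 0.0, 0.0, 1.0]]}
{'time_s': 0.1, 'joint_pos': array([ 1.18425481,  0.60008006, -0.00251575,  1.60004925,  0.00179326,
        0.94287048, -0.07977114]), 'dq': array([ 1.23722638e-03, -2.92651959e-03, -7.35064722e-05, -3.83551345e-04,
        1.61762508e-03,  9.45062087e-04, -1.59149729e-03]), 'joint_efforts': array([ 6.18348844e-03, -7.77983165e+01,  1.57043818e+00, -2.58622241e+01,
        1.26689149e-02,  5.54913509e-03, -9.04574421e-06]), 'eef_pos': array([ 0.22090616, -0.69009257,  0.23047868]), 'eef_rot': array([-3.14019451e+00,  1.40911433e-04,  3.09902204e-01]), 'force': array([ 0.69418603, -0.35655043, -0.54651159]), 'moment': array([ 0.05443679, -0.0172179 , -0.00869482]), 'finger_force': 0.0, 'width': 0.08568356494212702}
```

View pics/side0.png

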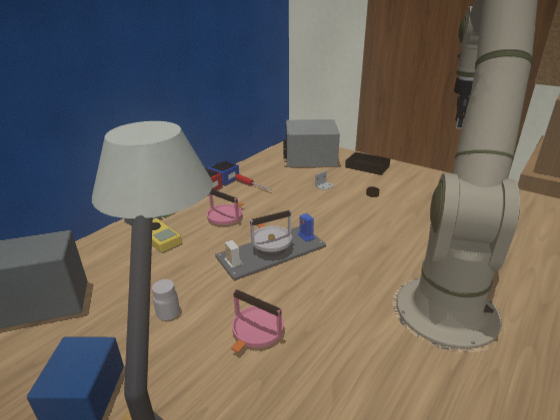

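View pics/top0.png

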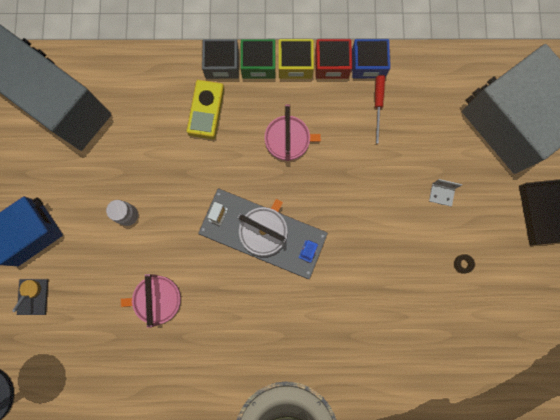

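Side view: grey dish at (272,238) on the stand, white carrier (232,253), blue housing (307,227). Top view: dish (263,232), bail bar from (240,217) to (285,239), flag (277,205), blue housing (310,250), carrier (216,212).

Candidates in the top view are the grey dish at (263,232), a pink dish at (287,138) and a pink dish at (157,300). I choose the aluminium one on the stand, and check it in a crop.

```bash
cat >> h.py <<'E'
def ray(m,u,v):
    f=210/np.tan(np.radians(m["vfov"]/2)); T=np.array(m["cam_to_world"])
    d=T[:3,:3]@np.array([(u-m["cx"])/f,-(v-m["cy"])/f,-1]); return T[:3,3],d/np.linalg.norm(d)
def plane(m,p,z):
    o,d=ray(m,*p); return o+d*(z-o[2])/d[2]
def tri(m1,p1,m2,p2):
    a,d=ray(m1,*p1); b,e=ray(m2,*p2)
    s=np.linalg.lstsq(np.c_[d,-e],b-a,rcond=None)[0]; A=a+s[0]*d;B=b+s[1]*e
    return (A+B)/2,np.linalg.norm(A-B)
def blobs(mask,off,n=3):
    k,l,s,c=cv2.connectedComponentsWithStats(mask.astype(np.uint8))
    r=[]
    for i in sorted(range(1,k),key=lambda i:-s[i,4])[:n]:
        ys,xs=np.where(l==i); P=np.c_[xs,ys].astype(np.float32)+off
        q=cv2.minAreaRect(P); r.append((int(s[i,4]),(c[i]+off).round(1).tolist(),np.round(cv2.boxPoints(q),1).tolist()))
    return r
def masks(c):
    h=cv2.cvtColor(c,cv2.COLOR_BGR2HSV); H,S,V=[h[...,i].astype(int) for i in range(3)]
    return dict(orange=(H>5)&(H<17)&(S>170)&(V>120),blue=(H>110)&(H<130)&(S>150),dark=(V<55)&(S<140),white=(V>185)&(S<40))
E
python3 - <<'E'
from h import *
o=[]
for n,(x,y,w,h) in dict(side=(205,200,130,85),top=(190,180,145,105)).items():
    c=cv2.imread(f"pics/{n}0.png")[y:y+h,x:x+w]
    for k,m in masks(c).items(): 
        for b in blobs(m,(x,y),2): print(n,k,b)
    o.append(cv2.resize(c,(640,290),interpolation=cv2.INTER_CUBIC))
cv2.imwrite("pics/crop0.png",np.vstack(o))
E
```

```text
Traceback (most recent call last):
  File "h.py", line 19, in blobs
    q=cv2.minAreaRect(P); r.append((int(s[i,4]),(c[i]+off).round(1).tolist(),np.round(cv2.boxPoints(q),1).tolist()))
cv2.error: OpenCV(4.12.0) /io/opencv/modules/imgproc/src/convhull.cpp:143: error: (-215:Assertion failed) total >= 0 && (depth == CV_32F || depth == CV_32S) in function 'convexHull'
```

```bash
sed -i 's/.astype(np.float32)+off/.astype(np.float32)+np.float32(off)/' h.py
python3 - <<'E'
from h import *
o=[]
for n,(x,y,w,h) in dict(side=(205,200,130,85),top=(190,180,145,105)).items():
    c=cv2.imread(f"pics/{n}0.png")[y:y+h,x:x+w]
    for k,m in masks(c).items(): 
        for b in blobs(m,(x,y),2): print(n,k,b)
    o.append(cv2.resize(c,(435,285 if n=="side" else 315),interpolation=cv2.INTER_CUBIC))
cv2.imwrite("pics/crop0.png",np.vstack(o))
E
```

```text
side dark (6, [259.0, 221.3], [[257.0, 221.0], [261.0, 221.0], [261.0, 222.0], [257.0, 222.0]])
side dark (4, [278.5, 215.8], [[278.0, 215.0], [279.0, 215.0], [279.0, 217.0], [278.0, 217.0]])
side white (4, [228.5, 241.8], [[227.0, 242.0], [230.0, 241.0], [230.1999969482422, 241.60000610351562], [227.1999969482422, 242.60000610351562]])
side white (1, [233.0, 242.0], [[233.0, 242.0], [233.0, 242.0], [233.0, 242.0], [233.0, 242.0]])
top orange (71, [276.6, 204.7], [[271.3999938964844, 207.1999969482422], [275.6000061035156, 198.8000030517578], [282.0, 202.0], [277.79998779296875, 210.39999389648438]])
top blue (206, [308.4, 250.4], [[299.0, 257.0], [306.0, 239.39999389648438], [317.3999938964844, 244.0], [310.3999938964844, 261.6000061035156]])
top dark (147, [260.9, 227.4], [[239.60000610351562, 218.8000030517578], [241.39999389648438, 215.1999969482422], [283.79998779296875, 236.39999389648438], [282.0, 240.0]])
top white (125, [214.7, 210.8], [[208.10000610351562, 216.6999969482422], [213.89999389648438, 202.1999969482422], [221.1999969482422, 205.10000610351562], [215.39999389648438, 219.60000610351562]])
top white (4, [252.2, 216.0], [[251.0, 216.0], [252.0, 215.0], [253.0, 216.0], [252.0, 217.0]])
```

View pics/crop0.png

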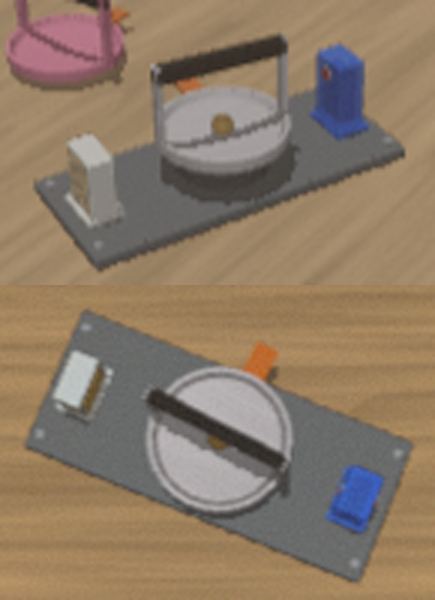

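The crop shows the grey aluminium dish with the brass ball. The bail bar is centred at about (271,217.6) in the side view and (261.8,227.6) in the top view. The flag points away from the robot, and blue is to its right.

```bash
python3 - <<'E'
from h import *
t=optics.camera_model("top");s=optics.camera_model("side")
p,e=tri(t,(261.7,227.6),s,(271,217.6));print("bar",p.round(4),e)
for a,b in (((240.5,217),(251.3,221.8)),((282.9,238.2),(290.8,213.4))):
    print("end",*[np.round(x,4) for x in tri(t,a,s,b)])
a=plane(t,(240.5,217),p[2]);b=plane(t,(282.9,238.2),p[2]);d=b-a
print("baryaw",np.degrees(np.arctan2(d[1],d[0])),np.linalg.norm(d),(a+b)/2)
B=plane(t,(308.4,250.4),.07);W=plane(t,(214.7,210.8),.07);F=plane(t,(276.6,204.7),.05)
print("blue",B,"white",W,"flag",F, "flagdir",np.degrees(np.arctan2(*(F-p)[1::-1])),"bluedir",np.degrees(np.arctan2(*(B-W)[1::-1])))
T=np.array(optics.camera_model("wrist")["cam_to_world"]);print(T.round(3))
print(manip.grip_point_offset)
E
```

```text
bar [0.4997 0.0547 0.1151] 0.0017438548779682161
end [0.527  0.1061 0.1165] 0.0031
end [0.4714 0.003  0.1144] 0.0091
baryaw -116.95816804233635 0.11196206658164172 [0.50052112 0.05536815 0.11507385]
blue [ 0.44957519 -0.05681871  0.07      ] white [0.54826746 0.17253033 0.07      ] flag [0.56627866 0.02022988 0.05      ] flagdir -27.396911059855157 bluedir -113.28292053627598
[[ 0.305  0.915  0.263  0.289]
 [-0.953  0.293  0.084 -0.67 ]
 [-0.    -0.276  0.961  0.373]
 [ 0.     0.     0.     1.   ]]
0.0187
```

```bash
python3 -m creep '0.5 -0.3 0 0 0 0 0; 1.5 -1 -0.2 0 0 -2 0; 2.6 -1.7 -0.3 0 0 -5 0; 3.7 -2.4 -0.4 0 0 -8 0; 4.8 -3.1 -0.5 0 0 -11 0; 5.9 -3.8 -0.6 0 0 -14 0; 7 -4.5 -0.7 0 0 -17 0; 8.1 -5.2 -0.7 0 0 -20 0; 9.2 -5.9 -0.7 0 0 -23 0; 10.3 -6.6 -0.7 0 0 -25 0; 11.3 -7.4 -0.7 0 0 -27 0; 12 -8.4 -0.7 0 0 -29 0; 12.4 -9.5 -0.7 0 0 -31 0; 12.8 -10.7 -0.6 0 0 -33 0; 13.2 -11.9 -0.6 0 0 -35 0; 13.6 -13 -0.5 0 0 -37 0; 14 -14 -0.4 0 0 -39 0; 14.4 -15 -0.3 0 0 -41 0; 14.7 -15.9 -0.2 0 0 -43 0; 14.9 -16.5 -0.1 0 0 -45 0'
```

```text
time_s: 1.77
eef_pos: [0.4954, -0.079, 0.2342]
eef_rot: [-3.141, -0.001, 1.1]
force: [0.4, -0.3, -0.3]
width: 0.0856
finger_force: 0.0
```

```bash
cat >> h.py <<'E'
def delta(tgt,yaw):
    from scipy.spatial.transform import Rotation as R
    s=manip.state(); Rc=R.from_euler("xyz",s["eef_rot"]); Rt=R.from_euler("xyz",[np.pi,0,np.radians(yaw)])
    print("t",s["time_s"],"pos",s["eef_pos"].round(4),np.degrees(s["eef_rot"]).round(2),"F",s["force"].round(1),"w",s["width"],s["finger_force"])
    print("units",(Rc.inv().apply(np.array(tgt)-s["eef_pos"])/.03).round(2),"rot",np.degrees((Rc.inv()*Rt).as_rotvec()).round(2))
E
python3 -c "
from h import *
delta([.5,.055,.22],63)"
```

```text
t 1.7667 pos [ 0.4954 -0.079   0.2342] [-1.7998e+02 -4.0000e-02  6.3040e+01] F [ 0.4 -0.3 -0.3] w 0.0855816593795286 0.0
units [ 4.05 -1.89  0.48] rot [-0.02 -0.04  0.04]
```

```bash
python3 -m creep '0.4 -0.2 0 0 0 0 0; 1.1 -0.5 0 0 0 0 0; 1.8 -0.8 0 0 0 0 0; 2.4 -1.1 0 0 0 0 0; 2.7 -1.3 0 0 0 0 0; 2.7 -1.3 0 0 0 0 0; 2.7 -1.3 0 0 0 0 0' && python3 - <<'E'
from h import *
import pickle
m=optics.camera_model("wrist");save("wrist","pics/w1.png");pickle.dump(m,open("w1.pkl","wb"))
E
python3 -m creep '0.3 -0.1 0 0 0 0 0; 0.8 -0.4 0 0 0 0 0; 1.2 -0.6 0 0 0 0 0; 1.35 -0.6 0 0 0 0 0; 1.35 -0.6 0 0 0 0 0; 1.35 -0.6 0 0 0 0 0;1.35 -0.6 0 0 0 0 0' && python3 - <<'E'
from h import *
import pickle
m=optics.camera_model("wrist");save("wrist","pics/w2.png");pickle.dump(m,open("w2.pkl","wb"))
cv2.imwrite("pics/w12.png",np.vstack([cv2.resize(cv2.imread(f"pics/w{i}.png"),(400,300)) for i in (1,2)]))
for i in (1,2):
  for k,q in masks(cv2.imread(f"pics/w{i}.png")).items():
    for b in blobs(q,(0,0),2): print(i,k,b)
delta([.5,.055,.22],63)
E
```

```text
time_s: 2.35
eef_pos: [0.4979, 0.0071, 0.2342]
eef_rot: [-3.141, 0.001, 1.096]
force: [0.4, 0.2, 0.6]
width: 0.0851
finger_force: 0.0
time_s: 2.98
eef_pos: [0.5008, 0.0502, 0.2341]
eef_rot: [-3.142, 0.001, 1.094]
force: [-0.2, 0.1, -0.1]
width: 0.0855
finger_force: 0.0
1 orange (783, [343.8, 130.5], [[327.0, 142.0], [327.0, 119.0], [361.0, 119.0], [361.0, 142.0]])
1 orange (165, [556.1, 134.2], [[550.0, 122.0], [559.0, 122.0], [559.0, 151.0], [550.0, 151.0]])
1 blue (6, [281.0, 251.5], [[280.0, 250.0], [282.0, 250.0], [282.0, 253.0], [280.0, 253.0]])
1 blue (4, [278.2, 244.5], [[277.0, 244.0], [279.0, 244.0], [279.0, 245.0], [277.0, 245.0]])
1 dark (39952, [279.0, 372.7], [[0.0, 268.0], [559.0, 268.0], [559.0, 419.0], [0.0, 419.0]])
1 dark (3241, [250.1, 133.8], [[239.8000030517578, 43.099998474121094], [259.0, 43.0], [260.20001220703125, 224.89999389648438], [241.0, 225.10000610351562]])
1 white (4885, [286.0, 124.1], [[259.8999938964844, 66.0], [316.29998779296875, 65.4000015258789], [317.6000061035156, 181.60000610351562], [261.20001220703125, 182.1999969482422]])
1 white (3038, [
[... 328 characters left out ...]
5.0, 292.0]])
2 blue (6, [282.5, 291.0], [[280.79998779296875, 292.20001220703125], [283.0, 289.0], [284.20001220703125, 289.79998779296875], [282.0, 293.0]])
2 dark (39968, [278.9, 372.7], [[0.0, 268.0], [559.0, 268.0], [559.0, 419.0], [0.0, 419.0]])
2 dark (2578, [275.6, 191.8], [[268.0, 113.0], [284.0, 113.0], [284.0, 272.0], [268.0, 272.0]])
2 white (2694, [307.9, 155.7], [[286.0, 117.0], [335.0, 117.0], [335.0, 189.0], [286.0, 189.0]])
2 white (1742, [260.0, 14.5], [[230.0, 0.0], [290.0, 0.0], [290.0, 31.0], [230.0, 31.0]])
t 3.0333 pos [0.5007 0.0503 0.2341] [-1.800e+02  3.000e-02  6.267e+01] F [-0.1  0.1 -0.2] w 0.08530711845362689 0.0
units [ 0.13 -0.09  0.47] rot [-0.    0.03 -0.33]
```

View pics/w12.png

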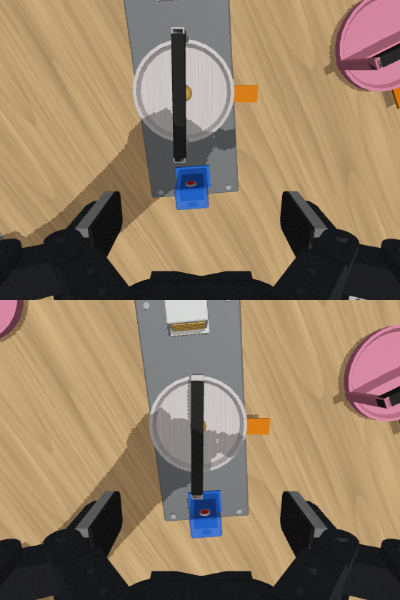

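Both wrist frames, at full scale:
- View 1: the bar runs vertically from (250,43) to (250,225). The flag is at (344,131) and the blue housing at about (270,262).
- View 2: the bar runs from (276,113) to (276,272). The flag is at (361,176) and the blue housing at about (287,298).

```bash
python3 - <<'E'
from h import *
import pickle
M=[pickle.load(open(f"w{i}.pkl","rb")) for i in (1,2)]
A=[];rows=[]
for (a,b) in (((249.7,43),(276,113)),((250.5,225),(276,272))):
    p,e=tri(M[0],a,M[1],b);A.append(p);print("end",p.round(4),round(e,4))
d=A[1]-A[0];print("mid",np.mean(A,0).round(4),"len",np.linalg.norm(d),"yaw",np.degrees(np.arctan2(d[1],d[0])))
for i,(a,b) in enumerate((((249.7,43),(250.5,225)),((276,113),(276,272)))):
    P,Q=plane(M[i],a,.118),plane(M[i],b,.118);d=Q-P
    print("plane",i+1,((P+Q)/2).round(4),np.linalg.norm(d),np.degrees(np.arctan2(d[1],d[0])))
    im=cv2.imread(f"pics/w{i+1}.png")
    h=cv2.cvtColor(im,cv2.COLOR_BGR2HSV);q=cv2.inRange(h,(100,130,60),(125,255,255))
    bl=blobs(q>0,(0,0),1);print(bl)
    print("blue@.05",plane(M[i],bl[0][1],.05).round(4))
    F=plane(M[i],blobs(masks(im)["orange"],(0,0),1)[0][1],.05);c=(P+Q)/2;print("flag",F.round(4),np.degrees(np.arctan2(*(F-c)[1::-1])))
    # base bar long edges
    g=cv2.inRange(h,(0,0,60),(179,45,150));L=blobs(g>0,(0,0),1)[0];print("grey",L)
E
```

```text
end [0.5282 0.1053 0.1353] 0.0016
end [ 0.4698 -0.0023  0.1088] 0.002
mid [0.499  0.0515 0.1221] len 0.12519950558189183 yaw -118.49527816628827
plane 1 [0.4999 0.054  0.118 ] 0.12221317221036164 -118.27099804762034
[(2667, [269.0, 261.7], [[241.39999389648438, 233.89999389648438], [292.0, 230.1999969482422], [296.3999938964844, 289.79998779296875], [245.8000030517578, 293.5]])]
blue@.05 [ 0.4531 -0.0581  0.05  ]
flag [0.5666 0.0205 0.05  ] -26.602069370856157
grey (10455, [252.7, 39.5], [[173.0, 0.0], [325.0, 0.0], [325.0, 166.0], [173.0, 166.0]])
plane 2 [0.4999 0.0533 0.118 ] 0.11636807118476028 -117.57896450446196
[(2560, [287.9, 300.8], [[262.1000061035156, 268.8999938964844], [308.1000061035156, 265.6000061035156], [312.70001220703125, 329.79998779296875], [266.6000061035156, 333.1000061035156]])]
blue@.05 [ 0.4529 -0.0599  0.05  ]
flag [0.5667 0.0205 0.05  ] -26.151053466528598
grey (21649, [258.8, 118.8], [[187.89999389648438, 0.10000000149011612], [334.6000061035156, -10.399999618530273], [356.79998779296875, 300.29998779296875], [210.10000610351562, 310.79998779296875]])
```

```bash
python3 -m creep '0.05 -0.03 0.15 0 0 0 0; 0.1 -0.06 0.5 0 0 0 0; 0.11 -0.09 1 0 0 0 0.1; 0.11 -0.09 1.5 0 0 0 0.2; 0.11 -0.09 2 0 0 0 0.25; 0.11 -0.09 2.5 0 0 0 0.3; 0.11 -0.09 3 0 0 0 0.35; 0.11 -0.09 3.4 0 0 0 0.4; 0.11 -0.09 3.7 0 0 0 0.4; 0.11 -0.09 4 0 0 0 0.4; 0.11 -0.09 4.2 0 0 0 0.4; 0.11 -0.09 4.35 0 0 0 0.4; 0.11 -0.09 4.45 0 0 0 0.4; 0.11 -0.09 4.5 0 0 0 0.4; 0.11 -0.09 4.5 0 0 0 0.4; 0.11 -0.09 4.5 0 0 0 0.4' 40; python3 - <<'E'
from h import *
save("wrist","pics/w3.png"); c=save("side","pics/s3.png")[150:300,180:370]
cv2.imwrite("pics/v3.png",np.vstack([cv2.resize(cv2.imread("pics/w3.png"),(400,300)),cv2.resize(c,(400,300))]))
delta([.4998,.0545,.099],62.7)
E
```

```text
time_s: 4.37
eef_pos: [0.5001, 0.0555, 0.0995]
eef_rot: [3.141, -0.0, 1.095]
force: [-0.2, -0.2, 0.4]
width: 0.0513
finger_force: 0.0
t 4.4667 pos [0.5001 0.0555 0.0996] [ 1.7997e+02 -2.0000e-02  6.2750e+01] F [-1.2 -0.  -0.4] w 0.051311537121816894 0.0
units [-0.03  0.01  0.02] rot [ 0.03 -0.02  0.05]
```

View pics/v3.png

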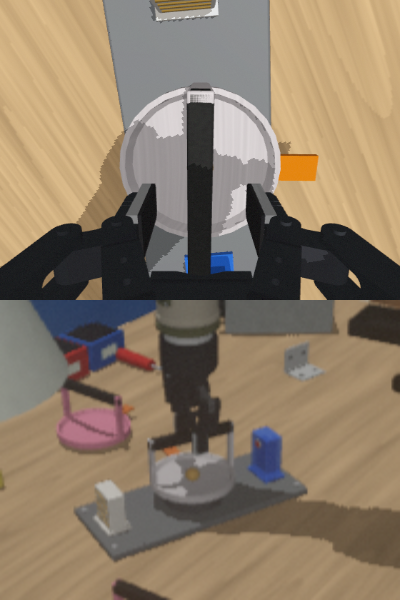

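The wrist view shows the bar at x≈201, midway between the pads at 155 and 250. The side view shows the fingers straddling the middle of the bail, with the ball centred. I'm closing slowly.

```bash
python3 -m creep '0 0 0 0 0 0 0.45; 0 0 0 0 0 0 0.5; 0 0 0 0 0 0 0.55; 0 0 0 0 0 0 0.6; 0 0 0 0 0 0 0.65; 0 0 0 0 0 0 0.7; 0 0 0 0 0 0 0.74; 0 0 0 0 0 0 0.77; 0 0 0 0 0 0 0.8; 0 0 0 0 0 0 0.82; 0 0 0 0 0 0 0.84; 0 0 0 0 0 0 0.86; 0 0 0 0 0 0 0.88; 0 0 0 0 0 0 0.9; 0 0 0 0 0 0 0.95; 0 0 0 0 0 0 1; 0 0 0 0 0 0 1; 0 0 0 0 0 0 1; 0 0 0 0 0 0 1' 50
```

```text
time_s: 6.05
eef_pos: [0.4996, 0.0555, 0.0993]
eef_rot: [-3.141, 0.0, 1.095]
force: [-3.4, -0.6, 4.7]
width: 0.0107
finger_force: 49.2
```

```bash
python3 -m creep '0 0 -0.01 0 0 0 1; 0 0 -0.03 0 0 0 1; 0 0 -0.07 0 0 0 1; 0 0 -0.13 0 0 0 1; 0 0 -0.21 0 0 0 1; 0 0 -0.3 0 0 0 1; 0 0 -0.4 0 0 0 1; 0 0 -0.51 0 0 0 1; 0 0 -0.62 0 0 0 1; 0 0 -0.73 0 0 0 1; 0 0 -0.84 0 0 0 1; 0 0 -0.94 0 0 0 1; 0 0 -1.04 0 0 0 1; 0 0 -1.13 0 0 0 1; 0 0 -1.2 0 0 0 1; 0 0 -1.26 0 0 0 1; 0 0 -1.3 0 0 0 1; 0 0 -1.32 0 0 0 1; 0 0 -1.33 0 0 0 1; 0 0 -1.33 0 0 0 1'; python3 - <<'E'
from h import *
delta([.4998,.0545,.139],62.7-86.3)
save("wrist","pics/w4.png"); c=save("side","pics/s4.png")[150:300,180:370]
cv2.imwrite("pics/v4.png",np.vstack([cv2.resize(cv2.imread("pics/w4.png"),(400,300)),cv2.resize(c,(400,300))]))
E
```

```text
time_s: 7.72
eef_pos: [0.4998, 0.0555, 0.1391]
eef_rot: [-3.142, 0.0, 1.095]
force: [-0.6, 0.4, -3.7]
width: 0.011
finger_force: 48.6
t 7.7167 pos [0.4998 0.0555 0.1391] [-1.7999e+02  1.0000e-02  6.2750e+01] F [-0.6  0.4 -3.7] w 0.010994493249025827 48.64967465400696
units [-0.03  0.01  0.  ] rot [0.000e+00 1.000e-02 8.635e+01]
```

View pics/v4.png

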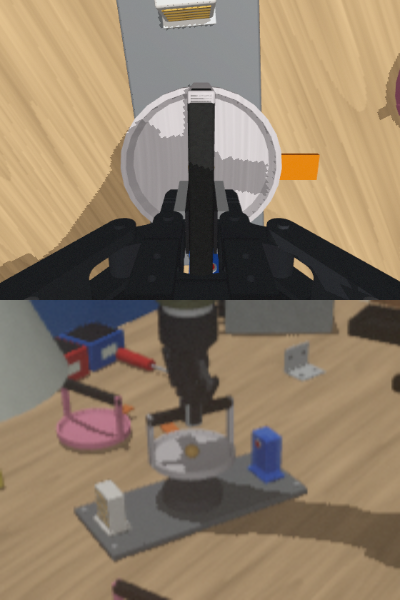

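The dish is lifted level by 40 mm and the ball is centred (bottom view about (192,450)). Next is the quarter turn at +rz, clockwise from above, away from the carrier.

```bash
python3 -m creep '0 0 0 0 0 0.1 1; 0 0 0 0 0 0.4 1; 0 0 0 0 0 0.9 1; 0 0 0 0 0 1.6 1; 0 0 0 0 0 2.5 1; 0 0 0 0 0 3.6 1; 0 0 0 0 0 4.9 1; 0 0 0 0 0 6.4 1; 0 0 0 0 0 8.1 1; 0 0 0 0 0 10 1; 0 0 0 0 0 12 1; 0 0 0 0 0 14 1; 0 0 0 0 0 16 1; 0 0 0 0 0 18 1; 0 0 0 0 0 20 1; 0 0 0 0 0 22 1; 0 0 0 0 0 24 1; 0 0 0 0 0 26 1; 0 0 0 0 0 28 1; 0 0 0 0 0 30 1'; python3 -m creep '0 0 0 0 0 2 1; 0 0 0 0 0 4 1; 0 0 0 0 0 6 1; 0 0 0 0 0 8 1; 0 0 0 0 0 10 1; 0 0 0 0 0 12 1; 0 0 0 0 0 14 1; 0 0 0 0 0 16 1; 0 0 0 0 0 18 1; 0 0 0 0 0 20 1; 0 0 0 0 0 22 1; 0 0 0 0 0 24 1; 0 0 0 0 0 26 1; 0 0 0 0 0 28 1; 0 0 0 0 0 30 1; 0 0 0 0 0 32 1; 0 0 0 0 0 34 1; 0 0 0 0 0 36 1; 0 0 0 0 0 38 1; 0 0 0 0 0 40 1'; python3 -m creep '0 0 0 0 0 2 1; 0 0 0 0 0 4 1; 0 0 0 0 0 6.1 1; 0 0 0 0 0 8 1; 0 0 0 0 0 9.7 1; 0 0 0 0 0 11.2 1; 0 0 0 0 0 12.5 1; 0 0 0 0 0 13.6 1; 0 0 0 0 0 14.5 1; 0 0 0 0 0 15.2 1; 0 0 0 0 0 15.7 1; 0 0 0 0 0 16.1 1; 0 0 0 0 0 16.3 1; 0 0 0 0 0 16.3 1; 0 0 0 0 0 16.3 1; 0 0 0 0 0 16.3 1; 0 0 0 0 0 16.3 1; 0 0 0 0 0 16.3 1; 0 0 0 0 0 16.3 1; 0 0 0 0 0 16.3 1'; python3 - <<'E'
from h import *
delta([.4998,.0545,.139],62.7-86.3)
import pickle
pickle.dump(optics.camera_model("wrist"),open("w5.pkl","wb"))
save("wrist","pics/w5.png"); c=save("side","pics/s5.png")[150:300,180:370]; d=save("top","pics/t5.png")[170:290,180:340]
cv2.imwrite("pics/v5.png",np.vstack([np.hstack([cv2.resize(cv2.imread("pics/w5.png"),(400,300)),cv2.resize(d,(400,300))]),cv2.resize(c,(800,300),None) if 0 else np.hstack([cv2.resize(c,(400,300))]*2)]))
E
```

```text
time_s: 9.48
eef_pos: [0.4999, 0.0555, 0.1392]
eef_rot: [-3.142, -0.0, 0.568]
force: [0.7, 0.4, -3.2]
width: 0.0114
finger_force: 48.6
time_s: 11.15
eef_pos: [0.4999, 0.0555, 0.1391]
eef_rot: [3.142, 0.0, -0.13]
force: [0.5, -0.6, -1.9]
width: 0.0111
finger_force: 48.6
time_s: 12.82
eef_pos: [0.4999, 0.0555, 0.1391]
eef_rot: [3.142, 0.0, -0.411]
force: [0.2, -0.3, -2.5]
width: 0.0115
finger_force: 48.6
t 12.8167 pos [0.4999 0.0555 0.1391] [180.     0.   -23.55] F [ 0.2 -0.3 -2.5] w 0.011468382460906605 48.648115396499634
units [0.01 0.03 0.  ] rot [0.   0.   0.05]
```

View pics/v5.png

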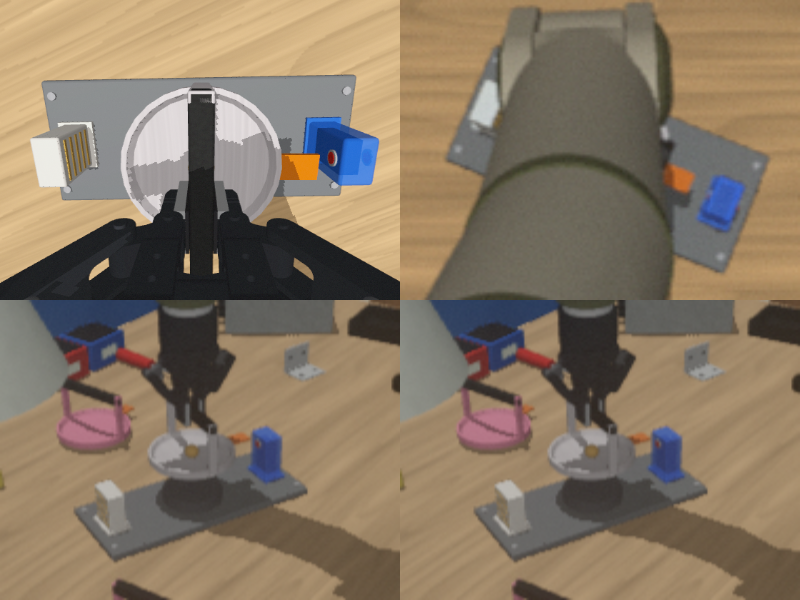

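Wrist view: the flag at (300,167) points at the blue housing's red eye at (332,157). Side view: the dish is level and the ball is in the middle at (192,451). A numeric check of the direction follows.

```bash
python3 - <<'E'
from h import *
import pickle
m=pickle.load(open("w5.pkl","rb"));k=1.4
a=lambda d:round(float(np.degrees(np.arctan2(d[1],d[0]))),1)
S=[plane(m,(u*k,v*k),.012) for u,v in((52,96),(347,91),(66,190),(334,185))]
print("base dir",a(S[1]-S[0]),a(S[3]-S[2]),"centre",np.mean(S,0).round(4))
f=blobs(masks(cv2.imread("pics/w5.png"))["orange"],(0,0),1)[0]
F=plane(m,f[1],.09);c=manip.state()["eef_pos"];print("flag",F.round(4),a(F-c))
t=cv2.imread("pics/t5.png");g=blobs(masks(t)["orange"][170:290,180:340],(180,170),1)[0]
print("tri",tri(m,f[1],optics.camera_model("top"),g[1]))
E
```

```text
base dir -112.6 -112.4 centre [0.4998 0.057  0.012 ]
flag [ 0.4737 -0.0074  0.09  ] -112.6
tri (array([ 0.47084883, -0.0113011 ,  0.08273937]), np.float64(0.005247386514480633))
```

```bash
python3 -c "
from h import *
print(manip.state()['dq'].round(3));print(order.finish_job())"
```

```text
[ 0.     0.     0.001 -0.002 -0.001  0.002 -0.003]
the job is handed in; nothing more can be done
None
```

The job is handed in: the arm is still holding the dish level and still, lifted 40 mm above its pedestal, with the ball in the middle and the flag at the blue housing (measured at -112.6°, the stand's line at about -112.5°).

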